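# Two-button interlock reset under a sliding hood

## Robot

A 6-joint arm with a two-finger parallel gripper is mounted at the origin on a cart in front of the work surface, level with it; the furniture and walls round the work are solid. World frame = base frame: x ahead of the robot, y to its left, z up, the work surface at z = 0. Lengths are in m, angles in rad, forces in N, time in s.
With the tool pointing down it reaches from about 0.375 to 0.975 m from the base axis. Payload 3.8 kg.
Tool frame: the origin (TCP) lies midway between the tips of the shut fingers; the grasp point (between the pads) lies 19 mm behind it; y points along the fingers, z is the direction in which the jaws open and shut, and the axes are right-handed (so a half turn about y gives the same grasp; the last joint's range is limited). The gripper opens to 88 mm and grips with 3 to 60 N. Pads are 18 mm wide; open, the fingers measure 123 mm over their backs; the gripper's body (75 mm by 187 mm) begins 45 mm behind the grasp point.
Start: joints at [1.278, 0.264, 1.604, -0, 1.274, -0.037], TCP at [0.171, 0.653, 0.239] pointing down, gripper open.
Joint ranges: [-2.63, 2.63], [-0.94, 2.18], [0.31, 2.57], [-1.31, 4.45], [0, 2.66], [-2.55, 2.55]. Speed limits (rad/s): [2.57, 2.57, 3.14, 3.14, 3.14, 3.14].

## Interface

Orientations are given as a rotation vector (axis times angle).
In Python, from cell import robot gives the robot as it stands. The module is installed in compiled form; this text tells all that it offers.
- The arm moves only by the shell command python3 -m crank 'ROWS' [OPENING]. ROWS is JSON, a list that holds one entry, the list of rows, each a list of 6 numbers: the shift along the tool's x, y, z in mm, then the turn, a rotation vector about the tool's x, y, z in rad. In form: [[[dx, dy, dz, wx, wy, wz], ...]]. A call has 1 to 20 rows; each row is the pose to reach, as a shift and turn from the pose measured when the call began, along the tool's axes at that moment; what a row does not reach only later rows make up. A row lasts 1/12 s, in which the tool goes at most 41.7 mm and 7.16 degrees, less where a joint would pass 70% of its speed; a pose out of reach is approached as far as the arm can. A call with a gripper value outside its range is refused whole. OPENING is the closure in counts, from 0 (fully open) to 255 (shut), set as the call begins (- or left out, the last holds). The fingers move at their own pace and stop on an object; the grip force is fixed at half the most. Time passes only in rows, so rows that repeat a pose let the fingers close. It gives the time, the measured TCP pose, the force and the opening at its end, in the units of the state.
- robot.get_obs(): the state, without advancing time (a new reading comes with each control period).
- robot.snapshot(name): name is "side" or "top" or "wrist"; returns a dict with "frame" (420x560x3 uint8, red, green, blue), "K" (3x3 intrinsics, pixels), "R" (3x3) and "t" (3): a world point X has camera coordinates R X + t; the wrist camera has in their place "hand_eye" (4x4, takes a point from camera to tool coordinates, whose origin is the TCP and whose axes are the tool frame's). Camera axes: x right, y down, z forward; pixel columns grow to the right and rows downward; lengths in m; the calibration is good to about 2 mm. A picture is of the moment at which its call begins: read the wrist's pose just before it. There is no depth.
- robot.hand_in(): hands the job in, once; it reports no verdict.
The state is a dict: "time_s": time; "q": joint angles; "joint_vel": joint speeds; "effort": joint torques, N m; "eef_pos": TCP position; "ee_rot": TCP orientation; "wrist_force": force on the tool from outside, world axes, zero at the start; "torque": the same for the moment, N m; "opening": opening from 0.0 (shut) to 1.0 (fully open).
Only numpy, scipy, OpenCV 4.12 (cv2) and the standard library are available. Lean on these libraries where they do the work, as an engineer would, in place of code of your own. Each camera call takes 0.05 s, during which the arm holds its last target. There are 200 camera calls.

## Task

Reset the safety interlock at the grey control station: push its yellow hood back as far as it slides, so that the two green buttons lie open, then press both green buttons down together, one fingertip on each, keep them fully down for at least two seconds and let them come up again. Then push the hood back over the buttons until it is fully shut. Never press the small red stop button between the green ones or one green button alone, and leave the things lying beside the station where they are.

Things in the scene. Friction and masses are not known exactly. Their poses are not given: they have to be found in the camera images.
- station: Low grey control station, fixed to the bench. Origin at bench level midway between its two green buttons; x along the hood's slide, from the near end (robot's side) to the far end; y to the left; z up. Its body spans x -48 to 132 mm, y -78 to 78 mm and is 30 mm high; on top are two green buttons, a small red stop button between them and a yellow hood on two rails.
- hood (a joint): Slide of the yellow hood along station +x, m: 0 = shut over the buttons, 0.060 = fully back, at its stop; starts at 0 to 0.012. About 3 N moves it; it stays where left. Shell 92 mm long (x), 140 wide; flat top 95 mm above the bench. Its near and far walls are upright, from 95 down to 60 mm above the bench, so they pass over the buttons; they stand at station x = -31 and 61 mm shut, 29 and 121 fully back.
- hood_near_face (a point): Centre of the outside of the hood's near wall (the one facing the robot), 77.5 mm above the bench; pushed toward the station's +x to uncover the buttons. Moves with the hood. Axes as the station's.
- hood_far_face (a point): Centre of the outside of the hood's far wall, 77.5 mm above the bench; pushed toward the station's -x to shut the hood. Moves with the hood. Axes as the station's.
- left_button_top (a point): Centre of the top of the left green button (28 mm diameter, black collar of 44 mm), 54 mm above the bench at rest, at station x = 0, y = +32 mm, so the two green buttons are 64 mm apart. Moves with the button; hidden under the hood while that is shut.
- right_button_top (a point): The same for the right green button, at station x = 0, y = -32 mm.
- left_button (a joint): Travel of the left green button, m: 0 = up, 0.008 = fully down. Sprung: it starts to move at 1.5 N, is fully down at 5 N and comes up when let go.
- right_button (a joint): The same for the right green button.
- stop_top (a point): Centre of the top of the small red stop button (13 mm diameter, collar 18 mm), midway between the green buttons, 44 mm above the bench, 10 mm lower than the green tops. Not to be pressed.
- stop_button (a joint): Travel of the red stop button, m: 0 = up, 0.004 = down. It must stay up.
- tape_measure: Loose yellow tape measure, 66 x 75 x 36 mm, standing beside the station; origin at the centre of its underside. To be left alone.
- screw_tin: Loose grey open tin of screws, 68 mm diameter, 42 mm high; origin at the centre of its underside. To be left alone.
- torch: Loose black torch lying down, 33 x 127 x 33 mm; origin at the centre of its underside. To be left alone.
- bearing: Loose steel ball bearing lying flat, 52 mm diameter, 15 mm high; origin at the centre of its underside. To be left alone.

How it is judged:
On the way, in this order (a step that is already met when the one before it is completed fails the run):
1. the hood is pushed back (within 8 mm of its end stop) (value of joint hood above 0.052 m), for 0.2 s.
2. both green buttons are held down together (more than 5 of their 8 mm) for two seconds (value of joint each of left_button, right_button above 0.005 m), for 1.9 s.
3. both green buttons are up again, the hood still back (value of joint each of left_button, right_button below 0.0015 m and value of joint hood above 0.04 m), for 0.05 s.
At the end, for the whole second after the job is handed in: The hood is shut (within 6 mm), both green buttons and the red stop button are up, and the tape measure, tin, torch and bearing are within 20 mm of where they stood (value of joint hood below 0.006 m and value of joint each of left_button, right_button below 0.0015 m and value of joint stop_button below 0.001 m and distance of each of tape_measure, screw_tin, torch, bearing from where it was at the start of the episode below 0.02 m); the robot touches nothing.
It fails at once if the red stop button is pressed (1.5 mm) (value of joint stop_button above 0.0015 m).
It fails at once if one green button is pressed down (5 mm) while the other is up ((value of joint left_button above 0.005 m and value of joint right_button below 0.001 m) or (value of joint right_button above 0.005 m and value of joint left_button below 0.001 m)).
It fails at once if a loose thing beside the station is lifted (15 mm) (height (world z) of any of tape_measure, screw_tin, torch, bearing above 0.015 m).
It fails at once if a loose thing beside the station is shoved away (30 mm) (distance of any of tape_measure, screw_tin, torch, bearing from where it was at the start of the episode above 0.03 m).
It also fails if it takes over 51 s, if anything falls off the work surface, if the arm or the gripper's body presses on something with over 40 N, if the wrist force passes 120 N, or if a joint passes its speed limit or range.

## Working session

There is one attempt and no reset: what is moved stays moved. The work goes in short steps, Python scripts to look and compute and a shell command to move; the robot and the scene stay as the last step left them, time stands still between calls to the robot, and variables do not carry over. Pictures are saved under pics/ and viewed, about 8 in all and at most 12, crops included, and the job is handed in when it is done.

```bash
mkdir -p pics; python3 - <<'E'
from cell import robot
import cv2,json,numpy as np
o=robot.get_obs();print({k:np.round(v,4).tolist() for k,v in o.items()})
for n in("top","side"):
    s=robot.snapshot(n);cv2.imwrite(f"pics/{n}0.png",s["frame"][:,:,::-1])
    print(n,np.round(s["K"],1).tolist(),np.round(s["R"],4).tolist(),np.round(s["t"],4).tolist())
E
```

```text
{'time_s': 0.0, 'q': [1.2781, 0.2647, 1.6054, 0.0, 1.2737, -0.0369], 'joint_vel': [-0.0015, -0.0009, -0.0022, -0.0005, -0.0005, -0.0001], 'effort': [0.0018, -50.2113, -35.6869, 0.073, 0.0299, -0.0002], 'eef_pos': [0.1706, 0.6524, 0.2374], 'ee_rot': [-1.5636, 0.2011, -0.2005], 'wrist_force': [-0.6224, -0.0494, -0.904], 'torque': [-0.0203, 0.0137, -0.039], 'opening': 1.0022}
top [[403.1, 0.0, 276.2], [0.0, 403.1, 204.2], [0.0, 0.0, 1.0]] [[-0.0291, -0.999, 0.0339], [-0.9958, 0.026, -0.0883], [0.0874, -0.0363, -0.9955]] [0.1064, 0.5306, 0.9278]
side [[480.0, 0.0, 280.7], [0.0, 480.0, 208.6], [0.0, 0.0, 1.0]] [[0.9333, -0.359, -0.003], [-0.2076, -0.533, -0.8202], [0.2929, 0.7662, -0.572]] [-0.4835, 0.222, 0.6655]
```

View pics/top0.png

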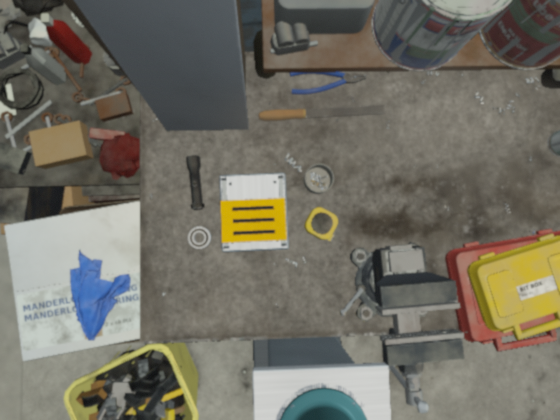

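View pics/side0.png

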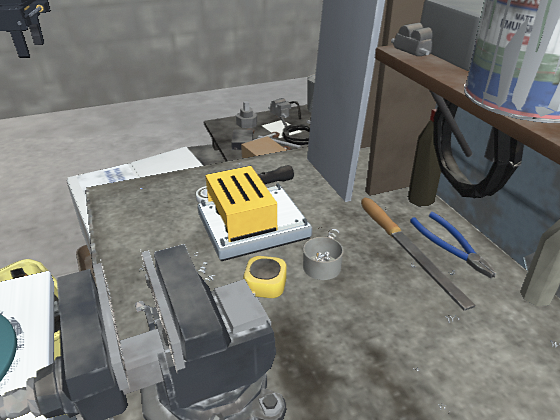

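The top view shows the station's body at about cols 221–287, rows 175–249. The tape is at (322,223), tin at (318,178), torch at (195,182) and bearing at (199,237). I'll enlarge the station for its corners.

```bash
python3 - <<'E'
import cv2
a=cv2.imread("pics/top0.png")[165:260,205:300];cv2.imwrite("pics/crop0.png",cv2.resize(a,None,fx=6,fy=6,interpolation=cv2.INTER_CUBIC))
E
```

```text
(no output)
```

View pics/crop0.png

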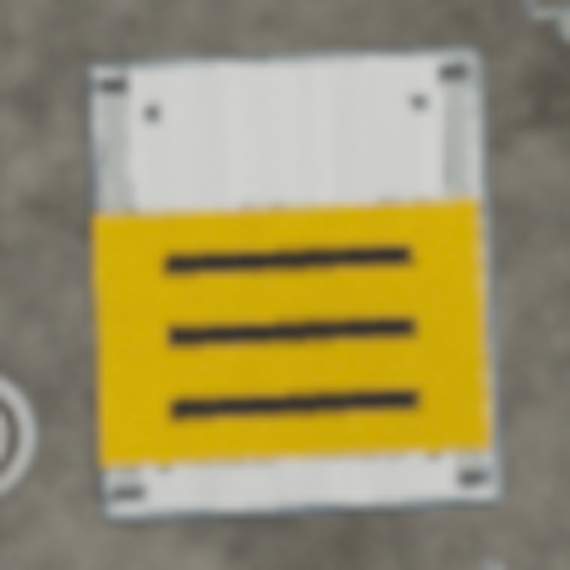

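In the crop, the body corners are far-left (90,64), far-right (480,50), near-right (500,498) and near-left (108,518). The hood top corners are (93,213), (481,201), (492,448) and (101,466).

```bash
cat > h.py <<'E'
import numpy as np
from scipy.spatial.transform import Rotation as Ro
def ray(s,px,z):
    K,R,t=map(np.array,(s["K"],s["R"],s["t"]))
    c=-R.T@t; d=R.T@np.linalg.inv(K)@np.array([*px,1.]); return c+d*(z-c[2])/d[2]
E
python3 - <<'E'
from h import *
from cell import robot
import json
from scipy.optimize import least_squares
s=robot.snapshot("top")
f=lambda p,z: ray(s,(np.array(p)/6+(205,165)-.42),z)[:2]
B=np.array([f(p,.03) for p in[(90,64),(480,50),(500,498),(108,518)]])
H=np.array([f(p,.095) for p in[(93,213),(481,201),(492,448),(101,466)]])
for Q in(B,H): print(np.round(Q,4).tolist(),[round(np.linalg.norm(Q[i]-Q[i-1]),4) for i in range(4)])
m=np.array([[.132,.078],[.132,-.078],[-.048,-.078],[-.048,.078]])
def T(p,m): c,n=np.cos(p[2]),np.sin(p[2]); return m@np.array([[c,n],[-n,c]])+p[:2]
mh=np.array([[.061,.07],[.061,-.07],[-.031,-.07],[-.031,.07]])
r=least_squares(lambda p:np.r_[(T(p,m)-B).ravel(),(T(p,mh+[p[3],0])-H).ravel()],[.4,.1,0,0])
print(np.round(r.x,4),np.round(r.fun*1e3,1))
p=r.x
for n,px,z in[("tape",(322,223),.036),("tin",(319,179),.042),("torch",(195,182),.02),("bear",(199,237),.015)]: print(n,np.round(ray(s,px,z),3))
o=robot.get_obs();R=Ro.from_rotvec(o["ee_rot"]).as_matrix();print(np.round(R,3))
E
```

```text
[[0.6039, 0.2225], [0.6059, 0.0702], [0.4311, 0.0679], [0.4279, 0.2186]] [np.float64(0.1761), np.float64(0.1523), np.float64(0.1749), np.float64(0.1508)]
[[0.539, 0.2157], [0.5397, 0.0754], [0.4504, 0.0743], [0.448, 0.2144]] [np.float64(0.091), np.float64(0.1402), np.float64(0.0894), np.float64(0.1401)]
[0.4752 0.1444 0.0153 0.0041] [ 2.1  1.9  2.5 -1.8 -2.7 -2.2 -1.9  3.1  0.2 -0.3  1.6 -0.  -1.  -0.2
 -0.8 -0.4]
tape [ 0.485 -0.013  0.036]
tin [ 0.588 -0.009  0.042]
torch [0.591 0.281 0.02 ]
bear [0.462 0.274 0.015]
[[ 0.967 -0.     0.253]
 [-0.253 -0.002  0.967]
 [-0.    -1.    -0.002]]
```

```bash
python3 -m crank '[[[360,0,-432,0,-0.271,0],[360,0,-432,0,-0.271,0],[360,0,-432,0,-0.271,0],[360,0,-432,0,-0.271,0],[360,0,-432,0,-0.271,0],[360,0,-432,0,-0.271,0],[360,0,-432,0,-0.271,0],[360,0,-432,0,-0.271,0],[360,0,-432,0,-0.271,0],[360,0,-432,0,-0.271,0],[360,0,-432,0,-0.271,0],[360,0,-432,0,-0.271,0],[360,0,-432,0,-0.271,0],[360,0,-432,0,-0.271,0],[360,0,-432,0,-0.271,0],[360,0,-432,0,-0.271,0],[360,0,-432,0,-0.271,0],[360,0,-432,0,-0.271,0]]]' 120
python3 - <<'E'
from h import *
from cell import robot
import cv2
o=robot.get_obs();print(o["time_s"],np.round(o["eef_pos"],4),o["opening"],np.round(o["wrist_force"],1));R=Ro.from_rotvec(o["ee_rot"]).as_matrix();print(np.round(R,3))
s=robot.snapshot("wrist");cv2.imwrite("pics/w1.png",s["frame"][:,:,::-1]);print(s["K"],np.round(s["hand_eye"],4))
E
```

```text
time_s: 1.65
eef_pos: [0.4091, 0.1445, 0.2382]
ee_rot: [-1.572, -0.012, 0.014]
wrist_force: [0.7, 0.2, -0.7]
opening: 0.529
1.65 [0.4091 0.1445 0.2382] 0.5285524615340511 [ 0.7  0.2 -0.7]
[[ 1.    -0.001 -0.017]
 [ 0.017 -0.001  1.   ]
 [-0.001 -1.    -0.001]]
[[316.80030925   0.         276.6256737 ]
 [  0.         316.80030925 210.96712109]
 [  0.           0.           1.        ]] [[ 2.000e-04  9.485e-01  3.167e-01 -8.320e-02]
 [-4.000e-04 -3.167e-01  9.485e-01 -1.457e-01]
 [ 1.000e+00 -3.000e-04  3.000e-04 -7.000e-04]
 [ 0.000e+00  0.000e+00  0.000e+00  1.000e+00]]
```

View pics/w1.png

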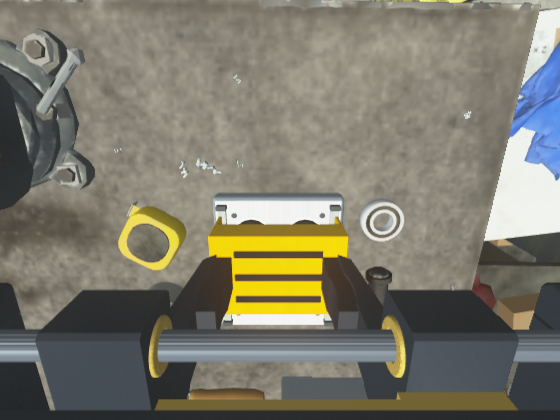

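The wrist view shows the hood at cols 209–347, the body's near edge corners at (214,195) and (344,195), and the collars peeking out under the hood. I'll enlarge the area around the fingertips.

```bash
python3 - <<'E'
import cv2
a=cv2.imread("pics/w1.png")[180:345,180:380];cv2.imwrite("pics/crop1.png",cv2.convertScaleAbs(cv2.resize(a,None,fx=3.5,fy=3.5,interpolation=cv2.INTER_CUBIC),alpha=1.6,beta=20))
from h import *
from cell import robot
o=robot.get_obs();s=robot.snapshot("wrist");T=np.eye(4);T[:3,:3]=Ro.from_rotvec(o["ee_rot"]).as_matrix();T[:3,3]=o["eef_pos"]
W=np.linalg.inv(T@s["hand_eye"]);s["R"]=W[:3,:3];s["t"]=W[:3,3]
for p,z in[((214,195),.03),((344,195),.03),((209,236),.095),((347,236),.095)]:
    w=ray(s,p,z);d=w[:2]-[.4752,.1444];c,n=np.cos(.0153),np.sin(.0153);print(np.round(w,4),"station",np.round([c*d[0]+n*d[1],c*d[1]-n*d[0]],4))
E
```

```text
[0.4255 0.0714 0.03  ] station [-0.0508 -0.0722]
[0.423 0.222 0.03 ] station [-0.051   0.0784]
[0.4494 0.0777 0.095 ] station [-0.0269 -0.0663]
[0.447  0.2139 0.095 ] station [-0.0271  0.0699]
```

View pics/crop1.png

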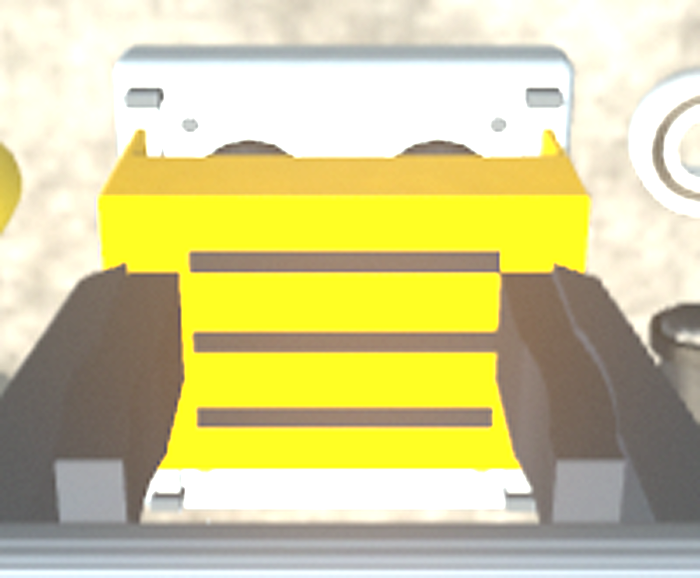

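Tip centres are at about ±27 mm, so I'll open to about 92 counts for ±32. The station's y origin looks about 2 mm further left. Next I descend in front of the hood.

```bash
python3 -m crank '[[[-3,40,1,0,0,0],[-3,80,1,0,0,0],[-3,120,1,0,0,0],[-3,150,1,0,0,0],[-3,166,1,0,0,0],[0,166,1,0,0,0],[10,166,1,0,0,0],[20,166,1,0,0,0],[28,166,1,0,0,0],[34,166,1,0,0,0],[40,166,1,0,0,0],[46,166,1,0,0,0],[52,166,1,0,0,0],[58,166,1,0,0,0],[64,166,1,0,0,0],[70,166,1,0,0,0],[76,166,1,0,0,0],[80,166,1,0,0,0],[82,166,1,0,0,0],[82,166,1,0,0,0]]]' 92
python3 - <<'E'
from cell import robot
import cv2
s=robot.snapshot("top");cv2.imwrite("pics/t2.png",cv2.resize(s["frame"][130:280,170:370,::-1],None,fx=4,fy=4,interpolation=cv2.INTER_CUBIC))
E
```

```text
time_s: 3.42
eef_pos: [0.4918, 0.1467, 0.0721]
ee_rot: [-1.572, -0.014, 0.014]
wrist_force: [-0.1, 0.2, 0.1]
opening: 0.64
```

View pics/t2.png

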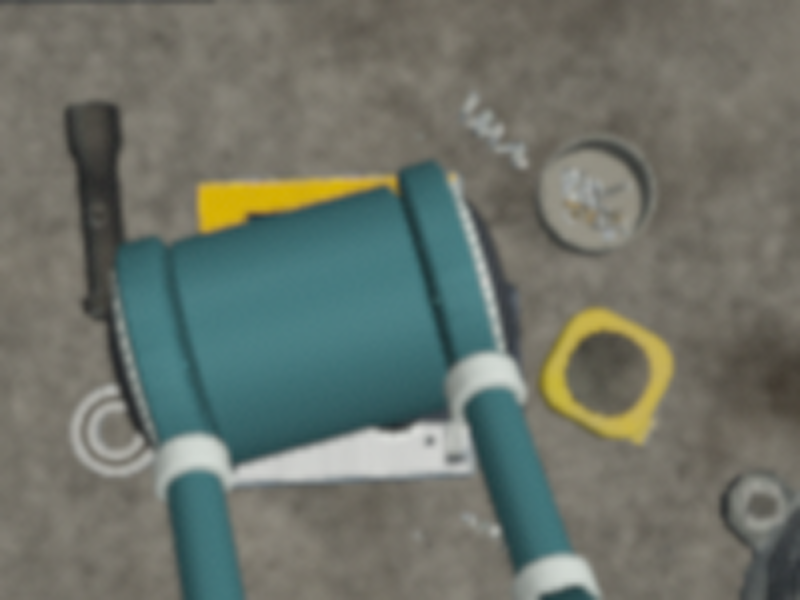

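The hood is well back: its far edge shows at crop (300,182), and nothing else has moved. I'll nudge it to the stop.

```bash
python3 -m crank '[[[2,0,0,0,0,0],[4,0,0,0,0,0],[4,0,0,0,0,0],[4,0,0,0,0,0]]]'; python3 -m crank '[[[2,0,0,0,0,0],[3,0,0,0,0,0],[3,0,0,0,0,0]]]'
```

```text
time_s: 3.8
eef_pos: [0.494, 0.1467, 0.072]
ee_rot: [-1.573, -0.011, 0.016]
wrist_force: [-6.9, 0.6, 4.9]
opening: 0.64
time_s: 4.05
eef_pos: [0.494, 0.1467, 0.0716]
ee_rot: [-1.573, -0.006, 0.021]
wrist_force: [-11.0, 0.7, 8.9]
opening: 0.635
```

The force rose and motion ended at x = 0.494, so the hood is at its stop and the buttons are at x ≈ 0.474. I'll back off and look.

```bash
python3 -m crank '[[[-10,0,0,0,0,0],[-20,-10,0,0,0,0],[-20,-30,0,0,0,0],[-20,-30,0,0,0,0],[-20,-30,0,0,0,0]]]'
python3 - <<'E'
from cell import robot
import cv2
from h import *
o=robot.get_obs();print(np.round(o["eef_pos"],4));print(np.round(Ro.from_rotvec(o["ee_rot"]).as_matrix(),3))
s=robot.snapshot("wrist");f=s["frame"][:,:,::-1].copy()
cv2.imwrite("pics/w3.png",cv2.resize(f[170:350,160:400],None,fx=3.3,fy=3.3,interpolation=cv2.INTER_CUBIC))
E
```

```text
time_s: 4.47
eef_pos: [0.4758, 0.1468, 0.103]
ee_rot: [-1.572, -0.01, 0.018]
wrist_force: [0.2, 0.2, 0.4]
opening: 0.639
[0.4758 0.1468 0.103 ]
[[ 1.    -0.005 -0.017]
 [ 0.017 -0.001  1.   ]
 [-0.005 -1.    -0.001]]
```

View pics/w3.png

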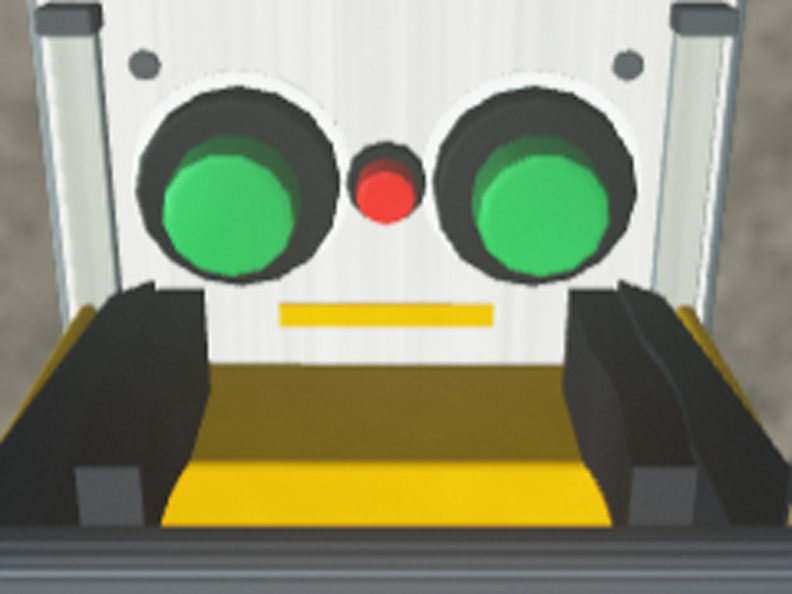

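The hood is fully back. The green tops are centred at crop (229,218) and (543,214), the red button is at (386,197), and the tips sit at about cols 180 and 593.

```bash
python3 - <<'E'
from cell import robot
from h import *
o=robot.get_obs();s=robot.snapshot("wrist");T=np.eye(4);T[:3,:3]=Ro.from_rotvec(o["ee_rot"]).as_matrix();T[:3,3]=o["eef_pos"]
W=np.linalg.inv(T@s["hand_eye"]);s["R"]=W[:3,:3];s["t"]=W[:3,3]
P=[ray(s,np.array(p)/3.3+(160,170)-.35,z) for p,z in[((229,218),.054),((543,214),.054),((386,197),.044)]]
print(np.round(P,4),np.linalg.norm(P[0]-P[1]));m=(P[0]+P[1])/2;print(np.round(T[:3,:3].T@(m-T[:3,3]),4))
E
```

```text
[[0.4741 0.1143 0.054 ]
 [0.4721 0.1773 0.054 ]
 [0.4729 0.1458 0.044 ]] 0.06299798212659721
[-0.0016  0.0482 -0.0007]
```

```bash
python3 -m crank '[[[-2,20,-1,0,0,0],[-2,40,-1,0,0,0],[-2,46,-1,0,0,0],[-2,49,-1,0,0,0],[-2,51,-1,0,0,0],[-2,53,-1,0,0,0],[-2,55,-1,0,0,0],[-2,56,-1,0,0,0],[-2,57,-1,0,0,0],[-2,57,-1,0,0,0]]]'
```

```text
time_s: 5.4
eef_pos: [0.4709, 0.1448, 0.0463]
ee_rot: [-1.574, -0.004, 0.024]
wrist_force: [-9.7, -4.4, 18.1]
opening: 0.636
```

```bash
python3 -m crank '[[[1,1,1,0,0,0],[1,1,1,0,0,0],[1,1,1,0,0,0],[1,1,1,0,0,0]]]'
python3 - <<'E'
from cell import robot
import cv2
f=robot.snapshot("wrist")["frame"][:,:,::-1]
g=robot.snapshot("side")["frame"][:,:,::-1]
r=lambda a:cv2.resize(a,(400,300),interpolation=cv2.INTER_CUBIC)
cv2.imwrite("pics/w4.png",cv2.hconcat([r(f[200:350,180:380]),r(g[140:290,180:380])]))
E
```

```text
time_s: 5.73
eef_pos: [0.4713, 0.1453, 0.0465]
ee_rot: [-1.575, -0.003, 0.025]
wrist_force: [-5.8, -3.6, 10.8]
opening: 0.642
```

View pics/w4.png

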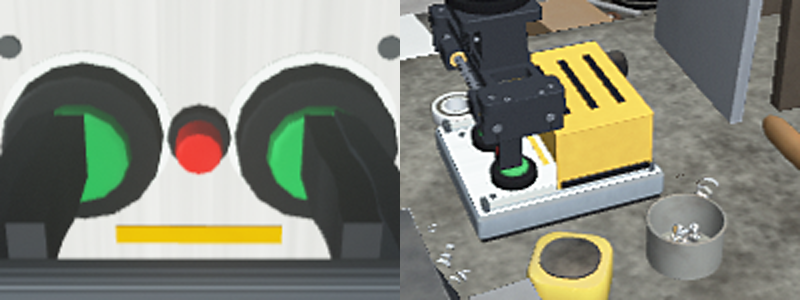

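Both tips are centred on the green buttons, which are down, and the red one is clear. Now I hold with slightly more press for about 3 s.

```bash
python3 -m crank '[[[0,1,0,0,0,0],[0,2,0,0,0,0],[0,2,0,0,0,0],[0,2,0,0,0,0],[0,2,0,0,0,0],[0,2,0,0,0,0],[0,2,0,0,0,0],[0,2,0,0,0,0],[0,2,0,0,0,0],[0,2,0,0,0,0],[0,2,0,0,0,0],[0,2,0,0,0,0],[0,2,0,0,0,0],[0,2,0,0,0,0],[0,2,0,0,0,0],[0,2,0,0,0,0],[0,2,0,0,0,0],[0,2,0,0,0,0],[0,2,0,0,0,0],[0,2,0,0,0,0]]]'; python3 -m crank '[[[0,1,0,0,0,0],[0,1,0,0,0,0],[0,1,0,0,0,0],[0,1,0,0,0,0],[0,1,0,0,0,0],[0,1,0,0,0,0],[0,1,0,0,0,0],[0,1,0,0,0,0],[0,1,0,0,0,0],[0,1,0,0,0,0],[0,1,0,0,0,0],[0,1,0,0,0,0],[0,1,0,0,0,0],[0,1,0,0,0,0],[0,1,0,0,0,0],[0,1,0,0,0,0]]]'
```

```text
time_s: 7.5
eef_pos: [0.4714, 0.1452, 0.0465]
ee_rot: [-1.576, -0.002, 0.026]
wrist_force: [-6.7, -1.5, 15.2]
opening: 0.637
time_s: 8.83
eef_pos: [0.4713, 0.1452, 0.0467]
ee_rot: [-1.576, -0.001, 0.027]
wrist_force: [-4.3, -0.6, 9.2]
opening: 0.639
```

```bash
python3 -m crank '[[[0,-4,0,0,0,0],[0,-8,0,0,0,0],[0,-20,0,0,0,0],[0,-50,0,0,0,0],[0,-90,0,0,0,0],[0,-115,0,0,0,0],[0,-115,0,0,0,0]]]'
python3 - <<'E'
from cell import robot
from h import *
import cv2
o=robot.get_obs();M=Ro.from_rotvec(o["ee_rot"]).as_matrix();print(np.round(M,3))
c,n=np.cos(.016),np.sin(.016);Md=np.array([[c,0,-n],[n,0,c],[0,-1,0]])
print("turn",np.round(Ro.from_matrix(M.T@Md).as_rotvec(),3),"shift to back", np.round(M.T@(np.array([.62,.149,.157])-o["eef_pos"])*1e3,1))
s=robot.snapshot("top")
for p in[(165,130),(247,130)]:print(ray(s,p,0).round(3))
f=robot.snapshot("wrist")["frame"][:,:,::-1];g=s["frame"][:,:,::-1]
r=lambda a:cv2.resize(a,(400,300),interpolation=cv2.INTER_CUBIC)
cv2.imwrite("pics/w5.png",cv2.hconcat([r(f[150:330,160:400]),r(g[130:280,170:370])]))
E
```

```text
time_s: 9.42
eef_pos: [0.478, 0.1471, 0.1686]
ee_rot: [-1.573, -0.011, 0.017]
wrist_force: [1.6, 0.8, 1.1]
opening: 0.641
[[ 1.    -0.004 -0.018]
 [ 0.018 -0.002  1.   ]
 [-0.004 -1.    -0.002]]
turn [ 0.002  0.002 -0.004] shift to back [142.1  11.   -0.6]
[0.723 0.356 0.   ]
[0.719 0.157 0.   ]
```

View pics/w5.png

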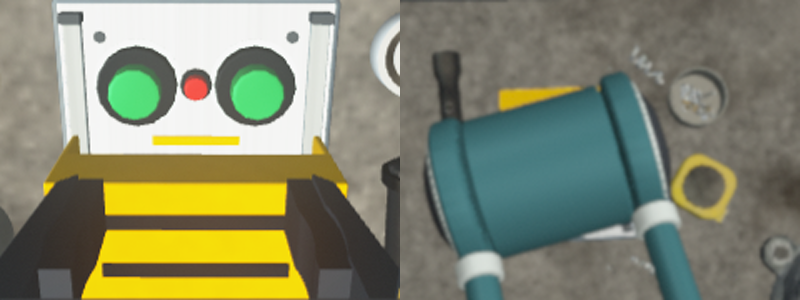

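Both green buttons are up, red is untouched and the hood is still back. Next I move over and behind the hood, staying clear of the pillar at x ≥ 0.719, and descend.

```bash
python3 -m crank '[[[35,5,0,0,0,0],[70,5,0,0,0,0],[105,5,0,0,0,0],[130,5,0,0,0,0],[138,5,0,0,0,-0.004],[138,5,0,0,0,-0.004],[138,5,0,0,0,-0.004],[138,20,0,0,0,-0.004],[138,40,0,0,0,-0.004]]]';  python3 -m crank '[[[0,0,0,0,0,0],[0,0,0,0,0,0]]]'
```

```text
time_s: 10.27
eef_pos: [0.6116, 0.1488, 0.1228]
ee_rot: [-1.574, -0.009, 0.019]
wrist_force: [0.4, 0.6, -0.3]
opening: 0.639
time_s: 10.43
eef_pos: [0.6086, 0.1486, 0.1213]
ee_rot: [-1.575, -0.006, 0.023]
wrist_force: [0.7, 0.6, 0.8]
opening: 0.638
```

```bash
python3 -m crank '[[[9,0,0,0,0,-0.01],[9,0,0,0,0,-0.01],[9,0,0,0,0,-0.01],[9,0,0,0,0,-0.01]]]'
python3 - <<'E'
from cell import robot
import cv2
f=robot.snapshot("wrist")["frame"][:,:,::-1];g=robot.snapshot("side")["frame"][:,:,::-1]
r=lambda a:cv2.resize(a,(400,300),interpolation=cv2.INTER_CUBIC)
cv2.imwrite("pics/w6.png",cv2.hconcat([r(f[150:330,160:400]),r(g[120:270,190:390])]))
E
```

```text
time_s: 10.77
eef_pos: [0.6182, 0.1489, 0.1223]
ee_rot: [-1.575, -0.015, 0.014]
wrist_force: [-0.4, -0.0, -0.2]
opening: 0.635
```

View pics/w6.png

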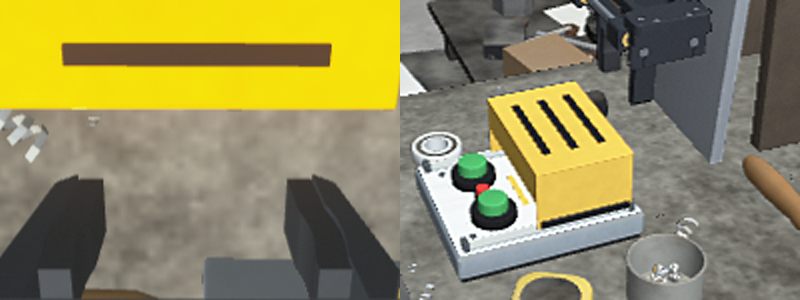

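The tips are behind the hood. Its far top edge is at wrist row ~215, which gives x = 0.595 and a gap of about 14 mm. Now I descend and push it shut.

```bash
python3 -m crank '[[[0,25,0,0,0,0],[0,45,0,0,0,0],[0,49,0,0,0,0],[0,49,0,0,0,0],[-6,49,0,0,0,0],[-12,49,0,0,0,0],[-18,49,0,0,0,0],[-24,49,0,0,0,0],[-30,49,0,0,0,0],[-36,49,0,0,0,0],[-42,49,0,0,0,0],[-48,49,0,0,0,0],[-54,49,0,0,0,0],[-60,49,0,0,0,0],[-65,49,0,0,0,0],[-69,49,0,0,0,0],[-71,49,0,0,0,0],[-71,49,0,0,0,0]]]'; python3 -m crank '[[[-2,0,0,0,0,0],[-4,0,0,0,0,0],[-4,0,0,0,0,0]]]'
```

```text
time_s: 12.37
eef_pos: [0.547, 0.1474, 0.0728]
ee_rot: [-1.575, -0.016, 0.014]
wrist_force: [4.0, 0.5, 0.2]
opening: 0.635
time_s: 12.62
eef_pos: [0.5471, 0.1474, 0.073]
ee_rot: [-1.574, -0.023, 0.006]
wrist_force: [15.2, 0.4, -8.2]
opening: 0.64
```

```bash
python3 -m crank '[[[-3,0,0,0,0,0],[-5,0,0,0,0,0],[-5,0,0,0,0,0]]]'; python3 -m crank '[[[6,0,0,0,0,0],[16,0,0,0,0,0],[16,-30,0,0,0,0],[16,-70,0,0,0,0],[16,-110,0,0,0,0],[16,-150,0,0,0,0],[10,-170,0,0,0,0],[0,-170,0,0,0,0],[-40,-170,0,0,0,0],[-80,-170,0,0,0,0],[-120,-170,0,0,0,0],[-150,-170,0,0,0,0],[-150,-170,0,0,0,0],[-150,-170,0,0,0,0],[-150,-170,0,0,0,0]]]'
python3 - <<'E'
from cell import robot
import cv2
from h import *
o=robot.get_obs();s=robot.snapshot("wrist");T=np.eye(4);T[:3,:3]=Ro.from_rotvec(o["ee_rot"]).as_matrix();T[:3,3]=o["eef_pos"]
W=np.linalg.inv(T@s["hand_eye"])
import json;json.dump([s["K"].tolist(),W.tolist()],open("w7.json","w"))
f=s["frame"][:,:,::-1];g=robot.snapshot("side")["frame"][:,:,::-1]
cv2.imwrite("pics/w7.png",cv2.hconcat([cv2.resize(f[165:345,160:400],(400,300)),cv2.resize(g[140:305,180:400],(400,300))]))
E
```

```text
time_s: 12.87
eef_pos: [0.5472, 0.1474, 0.0732]
ee_rot: [-1.573, -0.032, -0.002]
wrist_force: [18.9, 0.4, -11.2]
opening: 0.638
time_s: 14.12
eef_pos: [0.3932, 0.1449, 0.239]
ee_rot: [-1.574, -0.032, -0.001]
wrist_force: [1.1, 0.3, 0.3]
opening: 0.641
```

View pics/w7.png

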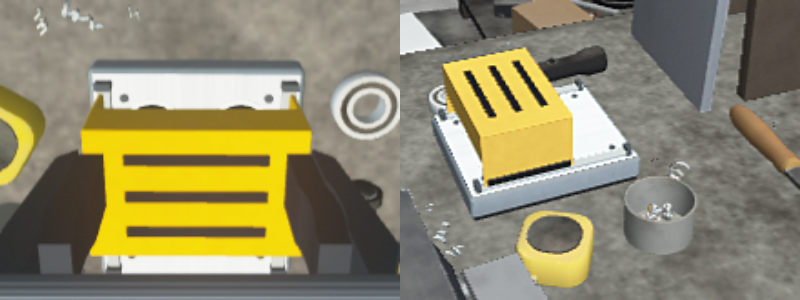

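```bash
python3 - <<'E'
import json
from h import *
K,W=json.load(open("w7.json"));W=np.array(W);s=dict(K=K,R=W[:3,:3],t=W[:3,3])
b=ray(s,(278,165+63*.6),.03);h=ray(s,(278,165+130*.6),.095);print(b,h,h-b)
E
```

```text
[0.42282049 0.14575063 0.03      ] [0.44382858 0.1461094  0.095     ] [0.02100808 0.00035878 0.065     ]
```

The hood's near edge now sits at x = 0.444, against 0.443 expected when shut, and it resisted 19 N at its stop. Handing in.

```bash
python3 -c "
from cell import robot
print(robot.get_obs()['wrist_force'].round(1) if hasattr(robot.get_obs()['wrist_force'],'round') else '');print(robot.hand_in())"
```

```text
[0.8 0.2 0.2]
the job is handed in; nothing more can be done
None
```

The interlock reset is done and handed in at about 14 s of the 51 s allowed; the hand-in reported no verdict.

1. **Hood back:** I pushed it until the force rose and it stopped moving.
2. **Buttons:** I pressed both green buttons together, one fingertip on each, and held them for about 3.4 s. The tips were 7.3–7.5 mm below the buttons' rest height, with 9–15 N total upward force. A picture after release showed both up and the hood still back. The red stop button was never touched in any picture.
3. **Hood shut:** I pushed it from behind until it stopped against 19 N.

**Last checks:** The last wrist picture puts the hood's near edge at x = 0.444 m, against 0.443 m expected when shut, so it is within about 1 mm. The tape measure, tin, torch and bearing look unmoved by eye, though I did not measure them again. The arm is clear of everything, with wrist force about 1 N.

**Small disagreements:**
- The hood stopped about 3 mm earlier than I expected on closing. The camera view says it is shut, so the fingers are probably slightly wider than I assumed.
- During the press there was a sideways force of up to 10 N, probably friction at the fingertips.

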